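Counter-hold the hidden tension bolt of the bench magnifier

TASK

I want to lock the spring tension of the bench magnifier's arm, but the square head of its tension bolt is hidden in the narrow gap behind the upright bracket, too deep for fingers. Pull the larger of the two open-ended spanners up out of the wooden block, lower it jaw first into the gap until it is fully home on the bolt head, then swing its handle over to the right (clockwise as seen from the robot's side) until the bolt comes up against its stop. Finish while still gripping the spanner and holding the bolt there against its spring, so that I can tighten the lock nut at the front; leave the smaller spanner in the block and do not disturb the parts dish or the oil cup.

Things in the scene. Friction and masses are not known exactly. Their poses are not given: they have to be found in the camera images.
- tool_block: Fixed pale beech block, 112 x 64 x 50 mm, with two slots 38 mm deep in its top; origin at the middle of its underside, x along its 112 mm length, away from the robot, z up. The larger spanner stands in the slot 28 mm toward its -x end (the robot's side), the smaller one in the slot 30 mm toward its +x end.
- spanner_large: Larger steel open-ended spanner, loose, 0.13 kg, 142 mm long, 8 mm thick, upright in its slot, jaw down, foot 12 mm above the bench. Origin between the prong tips (lower end); z up the handle, y across the jaw, x the thickness (either sense alike). Head 36 mm wide up to z = 34 mm, then a straight handle 16 mm wide (y): pinch it across y. Jaw 18.4 mm wide, flaring 3 mm a side over the lowest 5 mm.
- spanner_large_jaw (a point): Centre of the larger spanner's jaw, 13 mm above the spanner's origin: coincides with the centre of the bolt head when fully home (the jaw's floor, 22.6 mm above the origin, is then within 1 mm of the head's top flat).
- spanner_large_grip (a point): A good place to grip the larger spanner: on the handle's axis, 117 mm above the spanner's origin, 104 mm above the jaw's centre and 25 mm below the handle's end; axes as the spanner's.
- spanner_small: The smaller spanner (112 mm long, 14 mm jaw), upright in its own slot; too small for the bolt; stays where it is. Origin at its lower end.
- magnifier: Fixed magnifier stand. Grey upright bracket plate facing the robot, 80 mm wide, top 95 mm above the bench; behind it a 27 mm gap, open above, then a guard plate 86 mm high. In front: spring, lock nut, arm with a round lens 150 mm to the left, 94 mm high. Origin on the bench straight below the bolt head's centre; x along the bolt, away from the robot, y left, z up. Gap from x = -8.5 to +18.5 mm.
- bolt_head (a point): Steel square head of the tension bolt, in the gap, centre 50 mm above the bench; 17 x 17 mm across flats, 13 mm thick along the bolt. Origin at its centre, x along the bolt (as the magnifier's x). At the start two flats stand upright, left and right, and one lies on top: the jaw goes on from straight above, handle upright. Turns with the bolt about its x.
- tension_bolt (a joint): Turn of the bolt, rad: 0 at the start, 0.22 (13 deg) at its stop; grows clockwise seen from the robot's side, as the handle's upper end leans right (-y). A spring pulls it back with 0.11 N m at 0, 0.17 N m at 0.22 (about 2 N at the grip). The jaw has play on the head: the handle leans 0.1 to 0.2 rad more than the bolt has turned (0.32 to 0.42 at the stop); forced past 0.5 it may slip.
- parts_dish: Round blue parts dish, 104 mm across, 22 mm high, on the mat under the lens; stays. Origin at the middle of its underside.
- oil_cup: Small oil cup with a red lid, 26 mm across, 18 mm high, behind the tool block; stays. Origin at the middle of its underside.

How it is judged:
On the way, in this order (a step that is already met when the one before it is completed fails the run):
1. the larger spanner is gripped and pulled clear of the block (contact force between the fingers and spanner_large above 2 N and z of spanner_large in the frame of tool_block above 0.055 m), for 0.1 s.
2. its jaw is fully home on the bolt head, the bolt not yet turned over (contact force between the fingers and spanner_large above 2 N and distance between spanner_large_jaw and bolt_head below 0.006 m and value of joint tension_bolt below 0.1 rad and angle between the x axis of spanner_large and the x axis of bolt_head, either way round below 0.2 rad), for 0.1 s.
3. the bolt is turned over to its stop (contact force between the fingers and spanner_large above 2 N and distance between spanner_large_jaw and bolt_head below 0.006 m and value of joint tension_bolt above 0.18 rad), for 0.2 s.
At the end, for the whole second after the job is handed in: Fingers grip the larger spanner (over 2 N); its jaw is home (within 6 mm of the head centre, axes within 0.2 rad), presses on the head (over 2 N) and holds the bolt at its stop (over 0.18 of 0.22 rad), all at rest; the smaller spanner is in its slot (all of step 3 and contact force between spanner_large and tension_bolt above 2 N and velocity of joint tension_bolt below 0.05 rad/s and angle between the x axis of spanner_large and the x axis of bolt_head, either way round below 0.2 rad and linear speed of spanner_large below 0.03 m/s and z of spanner_small in the frame of tool_block below 0.022 m); the arm keeps its last pose, push and grip.
It fails at once if the smaller spanner is pulled out of the block (z of spanner_small in the frame of tool_block above 0.035 m).
It fails at once if the parts dish is disturbed (distance of parts_dish from where it was at the start of the episode above 0.03 m).
It fails at once if the oil cup is disturbed (distance of oil_cup from where it was at the start of the episode above 0.03 m).
It fails at once if the arm is driven hard into the bracket or the lens (contact force between the arm and magnifier above 20 N).
It also fails if it takes over 48 s, if anything falls off the work surface, if the arm or the gripper's body presses on something with over 40 N, if the wrist force passes 120 N, or if a joint passes its speed limit or range.

ROBOT

A 6-joint arm with a two-finger parallel gripper is mounted at the origin on a cart in front of the work surface, level with it; the furniture and walls round the work are solid. World frame = base frame: x ahead of the robot, y to its left, z up, the work surface at z = 0. Lengths are in m, angles in rad, forces in N, time in s.
With the tool pointing down it reaches from about 0.35 to 0.975 m from the base axis. Payload 4.9 kg.
Tool frame: the origin (TCP) lies at the very end of the fingers, on their centre line; the grasp point (between the pads) lies 19 mm behind it; z points along the fingers, y is the line along which they close (so a half turn about z gives the same grasp; the last joint's range is limited). The gripper opens to 85 mm and grips with 20 to 120 N. Pads are 22 mm wide; open, the fingers measure 114 mm over their backs; the gripper's body (76 mm by 85 mm) begins 54 mm behind the grasp point. The pads swing forward as they close: fully open they stand 13 mm farther back than shut.
Start: joints at [1.083, 0.053, 1.613, -0, 1.476, -0.119], TCP at [0.225, 0.583, 0.231] pointing down, gripper open.
Joint ranges: [-3.01, 3.01], [-1.01, 2.22], [0.06, 2.58], [-1.02, 4.17], [0.09, 2.62], [-3.14, 3.14]. Speed limits (rad/s): [2.57, 2.57, 3.14, 3.14, 3.14, 3.14].

INTERFACE

Orientations are given as a unit quaternion [w, x, y, z].
In Python, from plant import * gives the robot as it stands.
- The arm moves only by the tool jog_arm, never from a script. Its argument "moves" is a list that holds one entry, the list of rows, each a list of 7 numbers: the finger opening in cm, from 0 to 8.54, then the shift along the tool's x, y, z in cm, then the turn, a rotation vector about the tool's x, y, z in rad. A call has 1 to 20 rows; each row shifts and turns the commanded pose from where the row before left it, along the tool's axes as they then stand; what a row does not reach is not made up. A row lasts 1/12 s, in which the tool goes at most 41.7 mm and 7.16 degrees, less where a joint would pass 70% of its speed; a pose out of reach is approached as far as the arm can. A call is refused whole if a number of a shift passes 4.17 or a number of a turn 0.125, either way. A call with a gripper value outside its range is refused whole. The fingers move at their own pace and stop on an object; the grip force is fixed at half the most. Time passes only in rows, so rows that do not move let the fingers close. It gives the time, the measured TCP pose, the force, the opening and the grip force at its end, in the units of the state.
- state(): the state, without advancing time (a new reading comes with each control period).
- grab_frame(name): name is "scene" or "top" or "wrist"; returns a dict with "color" (420x560x3 uint8, blue, green, red), "depth" (420x560 float32, m along the optical axis (not along the pixel's ray), 0 where there is no reading), "fx", "fy", "cx", "cy" (pixels), "R" (3x3) and "t" (3): a world point X has camera coordinates R X + t. Camera axes: x right, y down, z forward; pixel columns grow to the right and rows downward; lengths in m; the calibration is good to about 2 mm. A picture is of the moment at which its call begins.
- job_done(): hands the job in; it is judged then, once.
Trained networks look in a picture, given as the dict that the camera call returned (one of the last four; its "shot" number tells which), for a name from the list of things; names that differ only in an ending like _2 or _b are one class to them, and where a whole thing is asked for, a point or a joint stands for the part that bears it (a point fixed in the world has none). Each returns a list of dicts, best first, with "p" (0 to 1); they miss things now and then, are a little off and sometimes report something else, mostly with a low value. They report only what shows in the picture. A call takes as long as a camera call.
- recognise(name, picture): "rect" ([centre column, centre row, width, height] in pixels, round what is visible of it).
- regions_of(name, picture): "pixels" (420x560 bool, what is visible of it) and "rect" ([centre column, centre row, width, height] in pixels, round what is visible of it).
The state is a dict: "time": time; "joint_pos": joint angles; "joint_vel": joint speeds; "joint_efforts": joint torques, N m; "tool_pos": TCP position; "tool_rot": TCP orientation; "contact_force": force on the tool from outside, world axes, zero at the start; "ft_torque": the same for the moment, N m; "gripper_width": opening from 0.0 (shut) to 1.0 (fully open); "grasp_force": force on a finger pad.
Only numpy, scipy, OpenCV 4.12 (cv2) and the standard library are available. Lean on these libraries where they do the work, as an engineer would, in place of code of your own. Each camera call takes 0.05 s, during which the arm holds its last target. There are 200 camera calls.

## Working session

There is one attempt and no reset: what is moved stays moved. The work goes in short steps, Python scripts to look and compute and a tool call to move; the robot and the scene stay as the last step left them, time stands still between calls to the robot, and variables do not carry over. Pictures are saved under pics/ and viewed, at most 10 in all, crops included, and the job is handed in when it is done.

Besides the shell and the picture viewer there is one more tool, called after "Request:" by a JSON object that holds its "op" and its "data". jog_arm: Moves the arm, as the interface text tells. Its arguments: {"type":"object","properties":{"moves":{"type":"array"}},"required":["moves"]}

```bash
mkdir -p pics; ls
cat > h.py <<'E'
from plant import *
import numpy as np, cv2
from scipy.spatial.transform import Rotation as Ro
def pts(f,mask=None):
    d=f["depth"]; v,u=np.nonzero((d>0)&(mask if mask is not None else True))
    z=d[v,u]; c=np.c_[(u-f["cx"])/f["fx"]*z,(v-f["cy"])/f["fy"]*z,z]
    return (c-np.array(f["t"]).ravel())@np.array(f["R"])   # R^T (c-t)
def proj(f,X):
    c=np.array(f["R"])@np.array(X)+np.array(f["t"]).ravel(); return f["fx"]*c[0]/c[2]+f["cx"],f["fy"]*c[1]/c[2]+f["cy"]
def tool():
    s=state(); q=s["tool_rot"]; return np.array(s["tool_pos"]),Ro.from_quat([q[1],q[2],q[3],q[0]]).as_matrix(),s
E
python3 - <<'E'
from h import *
p,R,s=tool(); print(s["time"],p,R.round(3))
ims=[]
for n in ["scene","top"]:
    f=grab_frame(n); ims.append(f["color"]); print(n,(-np.array(f["R"]).T@np.array(f["t"]).ravel()).round(3))
    for k in ["tool_block","spanner_large","spanner_small","magnifier","bolt_head","parts_dish","oil_cup"]:
        r=regions_of(k,f)
        for a in r[:2]:
            P=pts(f,a["pixels"]); 
            print(k,round(a["p"],2),np.round(a["rect"]),len(P), P.min(0).round(3) if len(P) else '',np.median(P,0).round(3) if len(P) else '',P.max(0).round(3) if len(P) else '')
for i,m in enumerate(ims): cv2.imwrite(f"pics/a{i}.png",m)
E
```

```text
pics
0.0 [0.22501506 0.58242201 0.23004472] [[-0.933  0.36  -0.001]
 [ 0.36   0.933 -0.002]
 [ 0.    -0.002 -1.   ]]
scene [ 0.091 -0.284  0.775]
tool_block 0.93 [348. 307.  63.  75.] 1973 [ 0.44  -0.193 -0.002] [ 0.474 -0.169  0.05 ] [ 0.59  -0.114  0.055]
tool_block 0.44 [346. 296.  22.  39.] 394 [ 0.463 -0.174  0.037] [ 0.467 -0.159  0.102] [ 0.541 -0.129  0.157]
spanner_large 0.88 [347. 294.  20.  35.] 397 [ 0.465 -0.17   0.037] [ 0.467 -0.159  0.101] [ 0.534 -0.129  0.157]
spanner_large 0.28 [362. 278.  10.  30.] 173 [ 0.524 -0.164  0.046] [ 0.526 -0.159  0.091] [ 0.532 -0.152  0.127]
spanner_small 0.7 [346. 295.  18.  36.] 357 [ 0.465 -0.17   0.037] [ 0.467 -0.16   0.107] [ 0.541 -0.136  0.157]
spanner_small 0.53 [362. 276.  14.  29.] 184 [ 0.524 -0.164  0.01 ] [ 0.526 -0.159  0.09 ] [ 0.593 -0.146  0.127]
magnifier 0.83 [226. 241. 121.  96.] 3576 [ 0.401 -0.002  0.001] [0.461 0.064 0.074] [0.549 0.244 0.103]
bolt_head 0.63 [346. 295.  23.  37.] 377 [ 0.465 -0.171  0.037] [ 0.467 -0.16   0.104] [ 0.541 -0.132  0.157]
parts_dish 0.94 [198. 241.  49.  40.] 1173 [ 0.404  0.112 -0.
[... 433 characters left out ...]
 15.   5.] 78 [ 0.524 -0.173  0.028] [ 0.528 -0.152  0.074] [ 0.543 -0.145  0.126]
spanner_small 0.4 [277. 239.   8.   7.] 48 [0.476 0.042 0.007] [0.486 0.051 0.06 ] [0.497 0.061 0.095]
magnifier 0.82 [241. 251. 104.  56.] 2714 [ 0.403  0.004 -0.003] [0.46  0.117 0.094] [0.526 0.248 0.104]
bolt_head 0.58 [275. 240.   7.   3.] 41 [0.476 0.042 0.054] [0.486 0.049 0.06 ] [0.491 0.058 0.095]
parts_dish 0.89 [223. 250.  28.  41.] 301 [ 0.412  0.148 -0.001] [0.475 0.166 0.015] [0.507 0.216 0.1  ]
oil_cup 0.62 [356. 202.  10.  11.] 90 [ 0.571 -0.162 -0.002] [ 0.582 -0.147  0.012] [ 0.595 -0.135  0.021]
oil_cup 0.33 [275. 239.   6.   4.] 34 [0.479 0.044 0.054] [0.486 0.051 0.06 ] [0.491 0.058 0.065]
```

Run:
```python
from h import *
a=cv2.imread("pics/a0.png")[170:370,120:420]; b=cv2.imread("pics/a1.png")[180:290,170:400]
cv2.imwrite("pics/b.png",np.vstack([cv2.resize(a,(540,360)),cv2.resize(b,(540,240))]))
f=grab_frame("top"); P=pts(f); g=grab_frame("scene"); Q=pts(g)
def box(P,lo,hi): return P[((P>lo)&(P<hi)).all(1)]
def rect(n,A): print(n,len(A),cv2.minAreaRect(A[:,:2].astype(np.float32)*1000),A.mean(0).round(4),np.median(A[:,2]).round(4))
for n,X in (("top",P),("scene",Q)):
    rect(n+" block",box(X,[.42,-.22,.047],[.6,-.1,.053]))
    rect(n+" big",box(X,[.44,-.2,.135],[.5,-.1,.17]))
    rect(n+" big low",box(X,[.44,-.2,.08],[.5,-.1,.11]))
    rect(n+" small",box(X,[.5,-.2,.1],[.56,-.1,.135]))
    rect(n+" plate",box(X,[.4,-.02,.09],[.485,.1,.1]))
    rect(n+" guard",box(X,[.485,-.02,.081],[.55,.1,.091]))
    rect(n+" bolt",box(X,[.46,.02,.05],[.51,.09,.068]))
np.set_printoptions(suppress=True)
A=box(P,[.42,-.02,.02],[.55,.1,.12]); 
for y in np.arange(.0,.1,.015):
    B=A[abs(A[:,1]-y)<.002]; B=B[np.argsort(B[:,0])]; print(round(y,3),[(int(x*1e4),int(z*1e3)) for x,_,z in B])
```

```text
top block 993 ((499.91473388671875, -154.50802612304688), (111.15591430664062, 64.60641479492188), 0.33943891525268555) [ 0.4993 -0.1538  0.0502] 0.0503
top big 32 ((471.0760498046875, -154.0607452392578), (13.903660774230957, 6.792862415313721), 87.94603729248047) [ 0.471  -0.1533  0.1518] 0.1528
top big low 16 ((468.7728271484375, -152.94554138183594), (15.394893646240234, 6.377890110015869), 60.987709045410156) [ 0.47   -0.1502  0.0929] 0.0904
top small 26 ((529.7052001953125, -153.58798217773438), (7.074885845184326, 10.096451759338379), 1.698654294013977) [ 0.5288 -0.1524  0.1163] 0.1202
top plate 91 ((473.4183044433594, 50.775047302246094), (72.62714385986328, 6.482917308807373), 85.37036895751953) [0.4731 0.0502 0.0949] 0.0949
top guard 47 ((504.7837219238281, 48.593990325927734), (73.17871856689453, 3.367819309234619), 85.94793701171875) [0.5044 0.0475 0.086 ] 0.0862
top bolt 135 ((481.81805419921875, 54.50270080566406), (70.62619018554688, 44.29202651977539), 85.50843048095703) [0.4784 0.0529 0.0599] 0.0602
scene block 1293 ((499.0579833984375, -158.10494995117188), (114.379
[... 2220 characters left out ...]
3), (4349, 58), (4372, 59), (4391, 70), (4415, 66), (4440, 62), (4462, 63), (4484, 65), (4513, 53), (4532, 61), (4560, 51), (4581, 57), (4602, 61), (4626, 59), (4648, 60), (4671, 61), (4692, 65), (4712, 69), (4718, 94), (4741, 94), (4766, 90), (5037, 43), (5038, 42), (5041, 63), (5044, 84), (5065, 86)]
0.075 [(4416, 63), (4418, 60), (4438, 65), (4440, 61), (4461, 66), (4462, 65), (4486, 62), (4486, 61), (4719, 92), (4720, 57), (4723, 86), (4725, 50), (4739, 96), (4740, 95), (4762, 95), (4763, 95), (5050, 29), (5053, 75), (5054, 74), (5054, 50), (5054, 50), (5062, 88), (5065, 85)]
0.09 [(4415, 66), (4436, 71), (4460, 69), (4484, 67), (4730, 42), (4733, 72), (4746, 86), (4771, 83), (4790, 88)]
```

View pics/b.png

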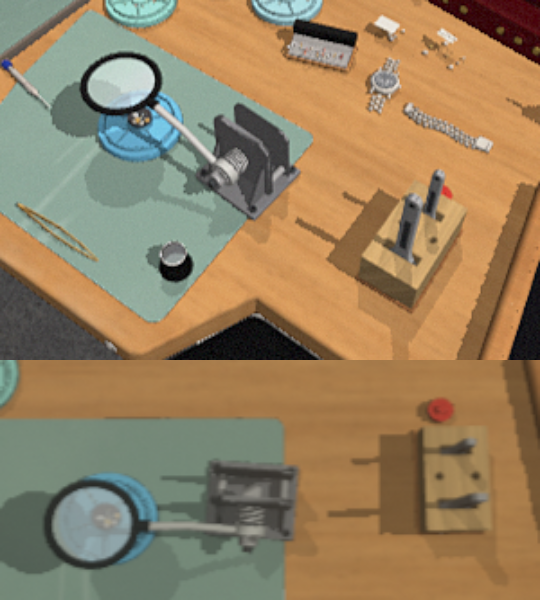

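```bash
cat >> h.py <<'E'
def Rdown(yaw,lean=0): # tool y = left at yaw, z down, then lean clockwise about own world x(yaw)
    c,s=np.cos(yaw),np.sin(yaw); B=np.c_[[-c,-s,0],[-s,c,0],[0,0,-1.]]
    return Ro.from_rotvec(lean*np.array([c,s,0])).as_matrix()@B
def go(target,Rt):
    p,R,s=tool(); rv=Ro.from_matrix(R.T@Rt).as_rotvec(); sh=Rt.T@(np.array(target)-p)*100
    print("t",round(s["time"],2),"at",p.round(4),"turn",rv.round(3),"then shift cm",sh.round(2),"rows",(np.linalg.norm(sh)/4.1).round(1))
E
python3 -c "
from h import *
go([.44,.05,.26],Rdown(-.077)); go([.22,.58,.235],Rdown(-.077))"
```

```text
t 0.9 at [0.2253 0.583  0.2313] turn [-0.    -0.    -0.292] then shift cm [-25.51 -51.49  -2.87] rows 14.0
t 0.9 at [0.2253 0.583  0.2313] turn [-0.    -0.    -0.292] then shift cm [ 0.5  -0.34 -0.37] rows 0.2
```

Request:
{"op": "jog_arm", "data": {"moves": [[[8.5,0,0,0,0,0,-0.1],[8.5,0,0,0,0,0,-0.1],[8.5,0,0,0,0,0,-0.092],[8.5,-1.7,-3.43,-0.19,0,0,0],[8.5,-1.7,-3.43,-0.19,0,0,0],[8.5,-1.7,-3.43,-0.19,0,0,0],[8.5,-1.7,-3.43,-0.19,0,0,0],[8.5,-1.7,-3.43,-0.19,0,0,0],[8.5,-1.7,-3.43,-0.19,0,0,0],[8.5,-1.7,-3.43,-0.19,0,0,0],[8.5,-1.7,-3.43,-0.19,0,0,0],[8.5,-1.7,-3.43,-0.19,0,0,0],[8.5,-1.7,-3.43,-0.19,0,0,0],[8.5,-1.7,-3.43,-0.19,0,0,0],[8.5,-1.7,-3.43,-0.19,0,0,0],[8.5,-1.7,-3.43,-0.19,0,0,0],[8.5,-1.7,-3.43,-0.19,0,0,0],[8.5,-1.7,-3.43,-0.19,0,0,0],[8.5,0,0,0,0,0,0],[8.5,0,0,0,0,0,0]]]}}

```text
time: 2.57
tool_pos: [0.4405, 0.0488, 0.26]
tool_rot: [0.0, 0.041, 0.999, 0.0]
contact_force: [-0.5, -0.1, -0.6]
gripper_width: 0.994
grasp_force: 0.0
```

Run:
```python
from h import *
f=grab_frame("wrist"); cv2.imwrite("pics/c.png",f["color"]); np.savez("w1.npz",**{k:np.array(v) for k,v in f.items()})
print((-np.array(f["R"]).T@np.array(f["t"]).ravel()).round(3),tool()[0])
r=regions_of("bolt_head",f)
for a in r[:3]: 
    P=pts(f,a["pixels"]); print(a["p"],np.round(a["rect"]),P.min(0).round(4),np.median(P,0).round(4),P.max(0).round(4))
go([.44,-.1565,.24],Rdown(0.006))
```

```text
[0.373 0.054 0.403] [0.44010946 0.04999174 0.25982794]
0.62 [119. 239.  82.  97.] [ 0.4403 -0.221  -0.0017] [ 0.4909 -0.1439  0.0491] [ 0.5558 -0.1219  0.0519]
t 2.67 at [0.4399 0.0508 0.2597] turn [ 0.    -0.    -0.083] then shift cm [  0.11 -20.73   1.97] rows 5.1
```

View pics/c.png

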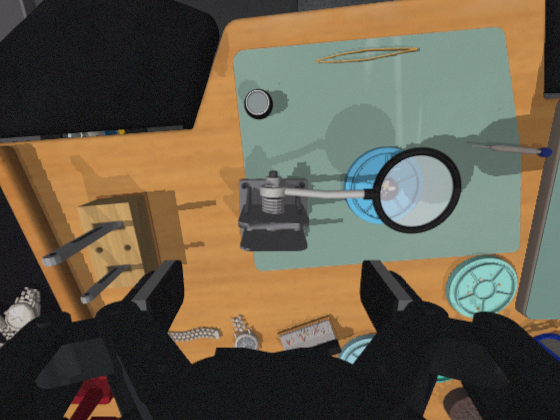

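Request:
{"op": "jog_arm", "data": {"moves": [[[8.5,-3.8,0,0.3,0,0,0],[8.5,-3.8,0,0.3,0,0,0],[8.5,-3.8,0,0.4,0,0,0],[8.5,0,0,0,0,0,0],[8.5,0,0,0,0,0,0]]]}}

```text
time: 3.08
tool_pos: [0.5539, 0.0434, 0.2474]
tool_rot: [-0.002, 0.037, 0.999, 0.0]
contact_force: [-0.1, -0.1, 0.6]
gripper_width: 0.997
grasp_force: 0.0
```

Run:
```python
from h import *
f=grab_frame("wrist"); np.savez("w2.npz",**{k:np.array(v) for k,v in f.items()})
print((-np.array(f["R"]).T@np.array(f["t"]).ravel()).round(3),tool()[0])
u,v=map(int,proj(f,[.49,.05,.06])); print(u,v)
c=f["color"][max(v-70,0):v+70,max(u-90,0):u+90]; cv2.imwrite("pics/d.png",cv2.resize(c,None,fx=4,fy=4))
np.set_printoptions(suppress=True)
for n in ("bolt_head",):
  for a in regions_of(n,f)[:3]:
    P=pts(f,a["pixels"]); print(n,a["p"],np.round(a["rect"]),P.min(0).round(4),np.median(P,0).round(4),P.max(0).round(4))
X=pts(f)
def box(P,lo,hi): return P[((P>lo)&(P<hi)).all(1)]
def rect(n,A): print(n,len(A),cv2.minAreaRect(A[:,:2].astype(np.float32)*1000),A.mean(0).round(4),np.median(A[:,2]).round(4)) if len(A)>3 else print(n,0)
rect("plate",box(X,[.4,-.02,.09],[.485,.1,.099])); rect("guard",box(X,[.485,-.02,.081],[.55,.1,.091]))
rect("bolt",box(X,[.478,.02,.05],[.51,.09,.068])); rect("block",box(X,[.42,-.22,.047],[.6,-.1,.053]))
rect("big",box(X,[.44,-.2,.135],[.5,-.1,.17]))
A=box(X,[.42,-.02,.02],[.55,.1,.12])
for y in (.035,.045,.051,.057,.065):
    B=A[abs(A[:,1]-y)<.0012]; B=B[np.argsort(B[:,0])]; print(round(y,3),[(int(x*1e4),int(z*1e3)) for x,_,z in B])
```

```text
[0.487 0.048 0.39 ] [0.55334871 0.04331542 0.24874272]
273 133
bolt_head 0.76 [270. 128.  17.  14.] [0.4761 0.0382 0.0528] [0.483  0.0468 0.0582] [0.4905 0.0548 0.061 ]
plate 535 ((473.2677917480469, 47.805908203125), (74.57984161376953, 5.636500835418701), 85.92559814453125) [0.4733 0.0476 0.0942] 0.0944
guard 216 ((504.2575378417969, 44.97539520263672), (71.96842956542969, 2.3292148113250732), 85.8328628540039) [0.5042 0.045  0.0854] 0.0856
bolt 266 ((489.95953369140625, 53.595767974853516), (64.96134948730469, 27.041810989379883), 85.92985534667969) [0.4882 0.0493 0.0575] 0.058
block 5067 ((499.7425231933594, -158.19442749023438), (112.02836608886719, 65.92163848876953), 0.5237539410591125) [ 0.4971 -0.156   0.0497] 0.0497
big 337 ((471.9608459472656, -154.71446228027344), (10.78884220123291, 8.297821998596191), 89.15354919433594) [ 0.4721 -0.1527  0.1474] 0.1488
0.035 [(4366, 53), (4372, 57), (4378, 55), (4381, 56), (4388, 55), (4392, 57), (4398, 55), (4400, 56), (4409, 56), (4411, 57), (4418, 56), (4421, 57), (4426, 54), (4429, 57), (4436, 54), (4440, 57), (4445, 54), (4448, 56)
[... 6625 characters left out ...]
58), (4415, 59), (4417, 59), (4427, 60), (4427, 60), (4435, 59), (4437, 61), (4445, 60), (4446, 60), (4455, 60), (4456, 60), (4456, 60), (4462, 58), (4463, 58), (4464, 58), (4472, 58), (4472, 58), (4474, 59), (4479, 56), (4480, 56), (4481, 57), (4486, 54), (4488, 47), (4717, 93), (4719, 95), (4720, 95), (4726, 94), (4727, 94), (4728, 94), (4736, 94), (4736, 94), (4737, 95), (4744, 93), (4745, 93), (4746, 94), (4754, 94), (4755, 95), (4763, 95), (4764, 95), (4771, 30), (4771, 65), (4771, 29), (4772, 65), (4772, 93), (4772, 92), (4772, 64), (5041, 74), (5042, 28), (5042, 52), (5042, 53), (5042, 28), (5043, 73), (5043, 73), (5045, 86), (5046, 85), (5055, 86), (5056, 86), (5065, 86), (5065, 85)]
```

View pics/d.png

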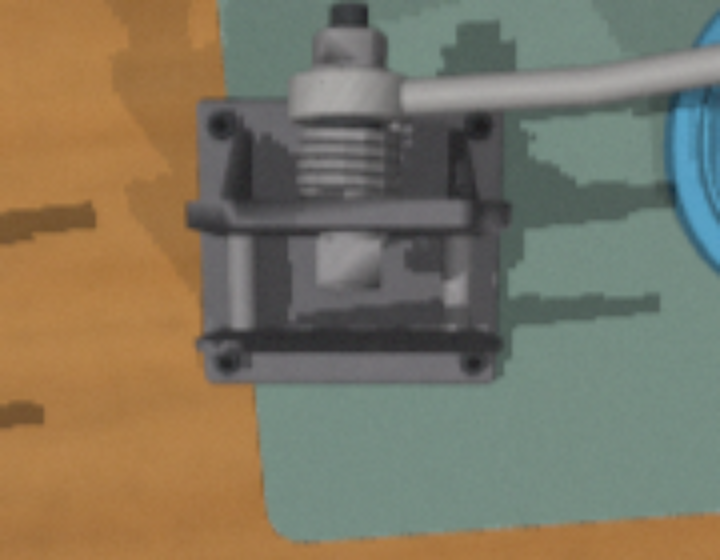

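Run:
```python
from h import *
f=dict(np.load("w2.npz")); X=pts(f); yaw=-.073; c,s=np.cos(yaw),np.sin(yaw)
o=np.array([.4845,.048]); L=np.c_[(X[:,:2]-o)@np.array([[c,-s],[s,c]]),X[:,2]]
B=L[(abs(L[:,0])<6)&(abs(L[:,0])<.005)&(abs(L[:,1])<.02)&(L[:,2]>.05)&(L[:,2]<.066)]
print("head y",np.percentile(B[:,1],[0,2,50,98,100]),np.median(B[:,2]))
B=L[(abs(L[:,1])<.006)&(L[:,0]>-.008)&(L[:,0]<.012)&(L[:,2]>.05)&(L[:,2]<.066)]; print("head x",np.percentile(B[:,0],[0,2,98,100]))
B=L[(abs(L[:,1])<.03)&(L[:,0]>-.016)&(L[:,0]<-.005)&(L[:,2]>.02)&(L[:,2]<.09)]; print("plate back",np.median(B[:,0]),np.polyfit(B[:,1],B[:,0],1))
B=L[(abs(L[:,0]+.012)<.004)&(abs(L[:,2]-.095)<.004)]; print("plate y",np.percentile(B[:,1],[0,2,98,100]))
go([.47,-.157,.20],Rdown(0.006))
```

```text
head y [-0.00979477 -0.00974673 -0.00171222  0.00631286  0.0063388 ] 0.05836961567195532
head x [-0.00780923 -0.00775463  0.00564413  0.00565158]
plate back -0.008491638241954017 [ 0.00231581 -0.00778158]
plate y [-0.03709234 -0.03338821  0.17414052  0.17966108]
t 3.18 at [0.5531 0.0431 0.2498] turn [ 0.    -0.001 -0.081] then shift cm [  8.43 -19.96   4.98] rows 5.4
```

Request:
{"op": "jog_arm", "data": {"moves": [[[8.5,0,0,0,0,0,-0.08],[8.5,1.4,-3.33,0.2,0,0,0],[8.5,1.4,-3.33,0.6,0,0,0],[8.5,1.4,-3.33,1,0,0,0],[8.5,1.4,-3.33,1,0,0,0],[8.5,1.4,-3.33,1,0,0,0],[8.5,1.4,-3.33,1.2,0,0,0],[8.5,0,0,0,0,0,0],[8.5,0,0,0,0,0,0]]]}}

```text
time: 3.93
tool_pos: [0.4691, -0.1585, 0.2002]
tool_rot: [0.0, -0.0, 1.0, -0.0]
contact_force: [-0.1, -0.8, 0.6]
gripper_width: 0.994
grasp_force: 0.0
```

Run:
```python
from h import *
f=grab_frame("wrist"); cv2.imwrite("pics/e.png",f["color"])
X=pts(f)
def box(P,lo,hi): return P[((P>lo)&(P<hi)).all(1)]
def rect(n,A): print(n,len(A),cv2.minAreaRect(A[:,:2].astype(np.float32)*1000),A.mean(0).round(4),np.median(A[:,2]).round(4),A[:,:2].min(0).round(4),A[:,:2].max(0).round(4)) if len(A)>3 else print(n,0)
rect("block",box(X,[.42,-.22,.047],[.6,-.1,.053]))
for z in (.15,.14,.13,.12,.11,.1): rect("big %.2f"%z,box(X,[.44,-.2,z-.003],[.5,-.12,z+.008 if z==.15 else z+.003]))
for a in regions_of("spanner_large",f)[:2]: print(a["p"],np.round(a["rect"]))
go([.4715,-.157,.11],Rdown(0.006))
```

```text
block 4838 ((499.5588073730469, -157.97674560546875), (112.69547271728516, 64.20450592041016), 0.7773026823997498) [ 0.4945 -0.1581  0.0498] 0.0498 [ 0.4429 -0.1907] [ 0.5561 -0.1253]
big 0.15 299 ((471.3750915527344, -158.22146606445312), (8.625587463378906, 15.341789245605469), 2.1609232425689697) [ 0.4707 -0.1583  0.152 ] 0.1526 [ 0.4669 -0.1658] [ 0.4757 -0.1506]
big 0.14 56 ((467.7365417480469, -158.31649780273438), (1.5329504013061523, 15.714366912841797), 1.0246235132217407) [ 0.4676 -0.1586  0.1399] 0.1398 [ 0.4669 -0.1662] [ 0.4686 -0.1504]
big 0.13 51 ((467.704345703125, -158.5559539794922), (1.2896642684936523, 15.62203311920166), 2.710653781890869) [ 0.4676 -0.1585  0.13  ] 0.1302 [ 0.4671 -0.1663] [ 0.4687 -0.1507]
big 0.12 47 ((467.75927734375, -158.18309020996094), (15.610284805297852, 1.137728214263916), 88.51512145996094) [ 0.4676 -0.1583  0.1198] 0.12 [ 0.4672 -0.166 ] [ 0.4685 -0.1504]
big 0.11 44 ((467.62030029296875, -158.55728149414062), (1.210472822189331, 15.471332550048828), 1.802794098854065) [ 0.4674 -0.1584  0.1101] 0.1101 [ 0.467  -0.1663] [ 0.4685 -0.1508]
big 0.10 41 ((467.44561767578125, -158.16726684570312), (15.133157730102539, 1.098258137702942), 89.30931091308594) [ 0.4674 -0.1587  0.0999] 0.1005 [ 0.4669 -0.1657] [ 0.4681 -0.1506]
0.86 [272. 223.  30.  45.]
0.27 [548. 184.  25.  73.]
t 4.03 at [ 0.4706 -0.1574  0.2011] turn [-0.001  0.002 -0.002] then shift cm [-0.09  0.04  9.11] rows 2.2
```

View pics/e.png

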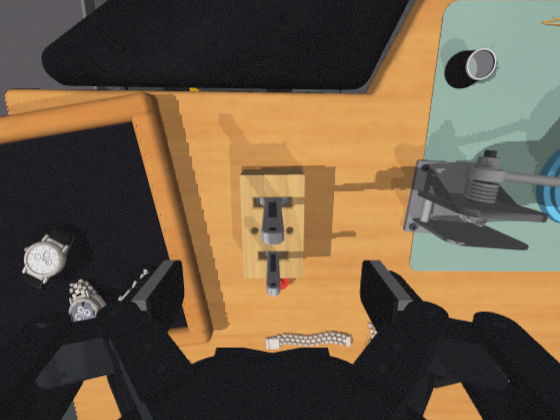

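Request:
{"op": "jog_arm", "data": {"moves": [[[8.5,-0.12,-0.07,3,0,0,0],[8.5,0,0,3,0,0,0],[8.5,0,0,2,0,0,0],[8.5,0,0,1,0,0,0],[8.5,0,0,0,0,0,0],[8.5,0,0,0,0,0,0],[0.5,0,0,0,0,0,0],[0.5,0,0,0,0,0,0],[0.5,0,0,0,0,0,0],[0.5,0,0,0,0,0,0],[0.5,0,0,0,0,0,0],[0.5,0,0,0,0,0,0],[0.5,0,0,0,0,0,0],[0.5,0,0,0,0,0,0],[0.5,0,0,0,0,0,0],[0.5,0,0,0,0,0,0],[0.5,0,0,0,0,0,0],[0.5,0,0,0,0,0,0]]]}}

```text
time: 5.53
tool_pos: [0.4718, -0.1594, 0.1102]
tool_rot: [0.0, -0.002, 1.0, -0.0]
contact_force: [-0.9, -1.8, 2.6]
gripper_width: 0.177
grasp_force: 58.4
```

Run:
```python
from h import *
p,R,s=tool();print({k:np.round(s[k],3) for k in s})
```

```text
{'time': np.float64(5.533), 'joint_pos': array([-0.475, -0.148,  2.016, -0.   ,  1.273, -2.049]), 'joint_vel': array([-0.001,  0.001,  0.002,  0.001,  0.002, -0.   ]), 'joint_efforts': array([ 4.1800e-01, -2.6285e+01, -3.2529e+01,  3.0400e-01,  3.6000e-02,
       -3.0000e-03]), 'tool_pos': array([ 0.472, -0.159,  0.11 ]), 'tool_rot': array([ 0.   , -0.002,  1.   , -0.   ]), 'contact_force': array([-0.92 , -1.754,  2.592]), 'ft_torque': array([-0.168,  0.1  , -0.013]), 'grasp_force': np.float64(58.414), 'gripper_width': np.float64(0.177)}
```

Request:
{"op": "jog_arm", "data": {"moves": [[[0.5,0,0,-0.5,0,0,0],[0.5,0,0,-0.8,0,0,0],[0.5,0,0,-1,0,0,0],[0.5,0,0,-1,0,0,0],[0.5,0,0,-1,0,0,0],[0.5,0,0,-1,0,0,0],[0.5,0,0,-1.5,0,0,0],[0.5,0,0,-1.5,0,0,0],[0.5,0,0,-1.5,0,0,0],[0.5,0,0,-1.5,0,0,0],[0.5,0,0,-1,0,0,0],[0.5,0,0,-0.5,0,0,0],[0.5,0,0,0,0,0,0],[0.5,0,0,0,0,0,0],[0.5,0,0,0,0,0,0]]]}}

```text
time: 6.78
tool_pos: [0.471, -0.1588, 0.2366]
tool_rot: [-0.001, -0.002, 1.0, 0.0]
contact_force: [0.2, 0.3, -1.5]
gripper_width: 0.175
grasp_force: 58.5
```

Run:
```python
from h import *
p,R,s=tool();print(s["grasp_force"],s["gripper_width"],p)
def box(P,lo,hi): return P[((P>lo)&(P<hi)).all(1)]
for n in ("wrist","scene","top"):
    f=grab_frame(n)
    if n=="wrist": cv2.imwrite("pics/f.png",f["color"])
    for a in regions_of("spanner_large",f)[:2]:
        print(n,a["p"],np.round(a["rect"]))
        P=pts(f,a["pixels"]); P=P[np.hypot(P[:,0]-.47,P[:,1]+.158)<.04]
        for z in (.115,.125,.135,.15,.165,.18,.195,.21):
            B=P[abs(P[:,2]-z)<.004]
            if len(B)>3: print(z,len(B),B[:,:2].min(0).round(4),np.median(B[:,:2],0).round(4),B[:,:2].max(0).round(4))
        if len(P): print("zrange",np.percentile(P[:,2],[0,1,99,100]))
# target: jaw above bolt
go([.4844,.0463,.245],Rdown(-.073))
```

```text
58.523197174072266 0.17475251179604362 [ 0.47104251 -0.15884223  0.23664883]
wrist 0.71 [273. 268.  49. 115.]
0.15 55 [ 0.4662 -0.1765] [ 0.4667 -0.1489] [ 0.4695 -0.1409]
0.165 206 [ 0.4662 -0.1745] [ 0.4669 -0.1581] [ 0.4748 -0.1424]
0.18 108 [ 0.4663 -0.1677] [ 0.4668 -0.1585] [ 0.4721 -0.1492]
0.195 98 [ 0.4661 -0.1664] [ 0.4667 -0.1588] [ 0.4679 -0.1507]
0.21 125 [ 0.4661 -0.1665] [ 0.4667 -0.1585] [ 0.4676 -0.1508]
zrange [0.04881898 0.13958192 0.2806941  0.28161108]
scene 0.97 [351. 260.  26.  57.]
0.15 25 [ 0.4655 -0.1762] [ 0.4665 -0.1686] [ 0.4706 -0.1436]
0.165 59 [ 0.465  -0.1749] [ 0.4666 -0.1612] [ 0.4731 -0.1445]
0.18 36 [ 0.4645 -0.1682] [ 0.4665 -0.1611] [ 0.4711 -0.1497]
0.195 30 [ 0.4653 -0.1666] [ 0.4661 -0.1589] [ 0.4707 -0.1504]
0.21 34 [ 0.4642 -0.1671] [ 0.4659 -0.1598] [ 0.4692 -0.1512]
zrange [0.1455653  0.14885531 0.28096479 0.28297695]
top 0.22 [240. 251. 108.  51.]
t 7.08 at [ 0.4714 -0.159   0.2372] turn [ 0.    -0.001  0.076] then shift cm [ 0.2  20.57 -0.78] rows 5.0
```

View pics/f.png

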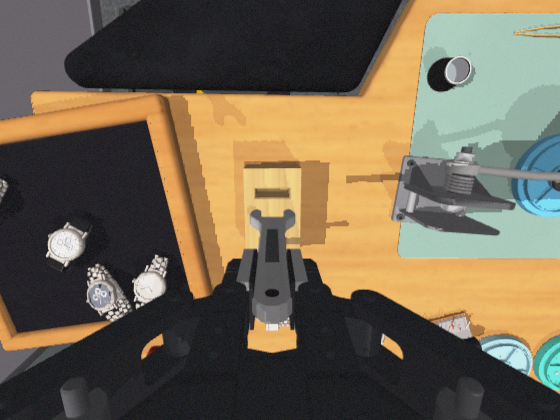

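Request:
{"op": "jog_arm", "data": {"moves": [[[0.5,0,0,0,0,0,0.076],[0.5,0.02,2,0,0,0,0],[0.5,0.02,3,0,0,0,0],[0.5,0.02,3.5,0,0,0,0],[0.5,0.02,3.5,0,0,0,0],[0.5,0.02,3.5,0,0,0,0],[0.5,0,2.5,0,0,0,0],[0.5,0,1.5,0,0,0,0],[0.5,0,1,0,0,0,0],[0.5,0,0,0,0,0,0],[0.5,0,0,0,0,0,0],[0.5,0,0,0,0,0,0]]]}}

```text
time: 8.08
tool_pos: [0.4855, 0.0446, 0.2377]
tool_rot: [-0.0, 0.037, 0.999, -0.0]
contact_force: [-0.6, 0.0, -0.8]
gripper_width: 0.174
grasp_force: 58.7
```

```bash
cat > look.py <<'E'
from h import *
p,R,s=tool();print(s["grasp_force"],s["gripper_width"],p,R[:,1].round(4))
np.set_printoptions(suppress=True,precision=4)
yaw=-.073; c,sn=np.cos(yaw),np.sin(yaw); o=np.array([.4844,.0463]); M=np.array([[c,-sn],[sn,c]])
print("tcp local",(p[:2]-o)@M)
f=grab_frame("wrist"); X=pts(f); L=np.c_[(X[:,:2]-o)@M,X[:,2]]
import sys; cv2.imwrite(sys.argv[1],cv2.resize(f["color"][60:330,120:420],None,fx=2,fy=2))
def box(P,lo,hi): return P[((P>lo)&(P<hi)).all(1)]
for z in np.arange(p[2]-.09,p[2]-.02,.01):
    B=box(L,[-.02,-.03,z-.003],[.03,.03,z+.003])
    if z<.1: B=B[B[:,0]>-.0075]
    if len(B)>5: print("sp z%.3f"%(z-p[2]+.098),len(B),np.percentile(B[:,0],[2,50]),"y",np.percentile(B[:,1],[1,99]),np.percentile(B[:,1],[1,99]).mean())
B=box(L,[-.02,-.03,.02],[-.004,.03,.088]); 
B=box(L,[-.025,-.04,.092],[0,.04,.098]); print("plate top x",np.percentile(B[:,0],[2,50,98]) if len(B) else 0)
B=box(L,[.012,-.04,.083],[.03,.04,.089]); print("guard top x",np.percentile(B[:,0],[2,50,98]) if len(B) else 0)
E
python3 look.py pics/g.png
```

```text
58.68869483470917 0.17418058645266365 [0.48553978 0.04458876 0.23774656] [ 7.360e-02  9.973e-01 -6.000e-04]
tcp local [ 0.0013 -0.0016]
sp z0.008 36 [-0.0035 -0.003 ] y [-0.018   0.0155] -0.0012379873138650297
sp z0.018 68 [-0.0033 -0.0028] y [-0.0193  0.0159] -0.0016899524619313593
sp z0.028 148 [-0.0033 -0.0026] y [-0.0156  0.013 ] -0.001299362911554182
sp z0.038 90 [-0.0034 -0.0029] y [-0.0107  0.0081] -0.0013076874814120214
sp z0.048 67 [-0.0034 -0.003 ] y [-0.0095  0.0062] -0.0016353031505846427
sp z0.058 78 [-0.0036 -0.0031] y [-0.009   0.0064] -0.0012752504777856243
sp z0.068 90 [-0.0036 -0.0031] y [-0.0093  0.006 ] -0.0016487092723910667
sp z0.078 107 [-0.0037 -0.003 ] y [-0.0093  0.0063] -0.0015220014089140934
plate top x [-0.0147 -0.0118 -0.0087]
guard top x [0.0182 0.0191 0.0214]
```

View pics/g.png

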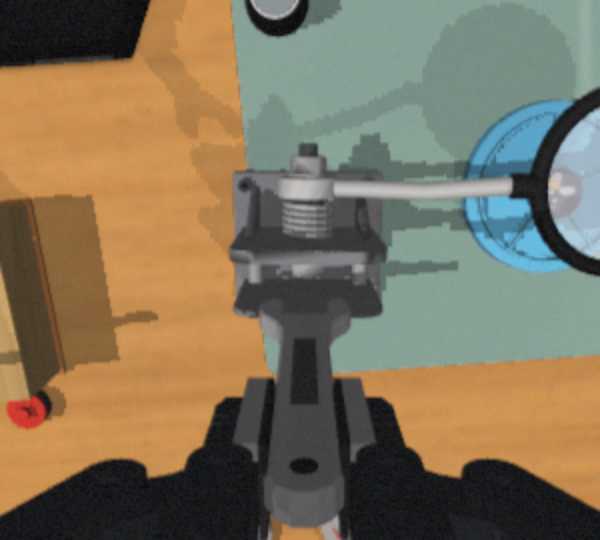

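Request:
{"op": "jog_arm", "data": {"moves": [[[0.5,0,0.15,0.5,0,0,0],[0.5,0,0,1,0,0,0],[0.5,0,0,1,0,0,0],[0.5,0,0,1,0,0,0],[0.5,0,0,1,0,0,0],[0.5,0,0,1,0,0,0],[0.5,0,0,1,0,0,0],[0.5,0,0,0.6,0,0,0],[0.5,0,0,0.5,0,0,0],[0.5,0,0,0,0,0,0],[0.5,0,0,0,0,0,0]]]}}

```text
time: 9.05
tool_pos: [0.4856, 0.047, 0.1617]
tool_rot: [-0.0, 0.036, 0.999, -0.0]
contact_force: [-0.6, 0.2, -0.9]
gripper_width: 0.177
grasp_force: 58.7
```

```bash
python3 look.py pics/i.png
```

```text
58.68946552276611 0.1770518256606008 [0.48561447 0.04695585 0.1617342 ] [ 0.0726  0.9974 -0.    ]
tcp local [0.0012 0.0007]
sp z0.008 117 [0.0181 0.0186] y [-0.0294  0.0291] -0.0001628350661923763
sp z0.018 207 [-0.0034  0.0185] y [-0.0294  0.0295] 3.9293145497446696e-05
sp z0.028 142 [-0.0034 -0.0028] y [-0.0132  0.0154] 0.001098479294436197
sp z0.038 84 [-0.0034 -0.003 ] y [-0.0082  0.0105] 0.0011509779780621565
sp z0.048 70 [-0.0034 -0.003 ] y [-0.0071  0.0086] 0.0007566677142543895
sp z0.058 68 [-0.0035 -0.0032] y [-0.0067  0.0089] 0.0011007156989385728
sp z0.068 88 [-0.0036 -0.0032] y [-0.0069  0.0085] 0.0008052056807548225
sp z0.078 106 [-0.0037 -0.0031] y [-0.007   0.0086] 0.000818661458550782
plate top x [-0.0145 -0.0114 -0.0022]
guard top x [0.0182 0.0197 0.0217]
```

View pics/i.png

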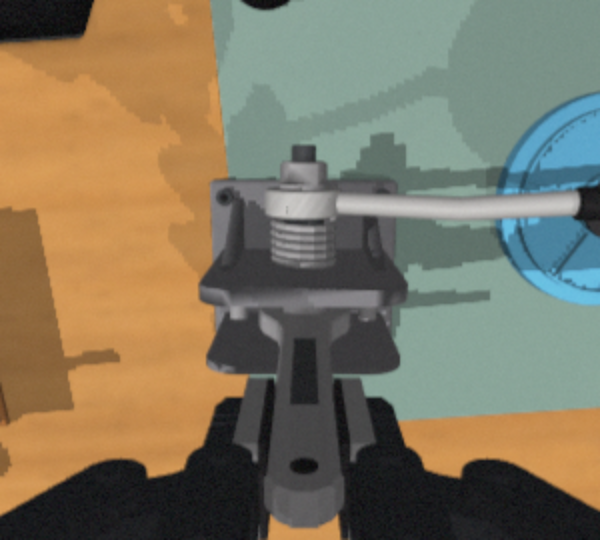

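Request:
{"op": "jog_arm", "data": {"moves": [[[0.5,0,-0.09,0,0,0,0],[0.5,0,0,0.3,0,0,0],[0.5,0,0,0.3,0,0,0],[0.5,0,0,0.3,0,0,0],[0.5,0,0,0.3,0,0,0],[0.5,0,0,0,0,0,0],[0.5,0,0,0,0,0,0]]]}}

```text
time: 9.68
tool_pos: [0.4853, 0.0461, 0.1494]
tool_rot: [-0.0, 0.036, 0.999, 0.0]
contact_force: [-0.1, 0.2, -0.2]
gripper_width: 0.177
grasp_force: 58.7
```

Request:
{"op": "jog_arm", "data": {"moves": [[[0.5,0,0,0.3,0,0,0],[0.5,0,0,0.3,0,0,0],[0.5,0,0,0.3,0,0,0],[0.5,0,0,0.25,0,0,0],[0.5,0,0,0.2,0,0,0],[0.5,0,0,0.1,0,0,0],[0.5,0,0,0,0,0,0],[0.5,0,0,0,0,0,0],[0.5,0,0,0,0,0,0]]]}}

```text
time: 10.43
tool_pos: [0.4857, 0.046, 0.1355]
tool_rot: [0.0, 0.036, 0.999, -0.0]
contact_force: [0.2, 1.0, -2.0]
gripper_width: 0.181
grasp_force: 58.7
```

```bash
python3 look.py pics/j.png
python3 - <<'E'
from h import *
A=[(tool()[0],tool()[1],state()["contact_force"]) for _ in range(1)]
f=grab_frame("scene"); 
for a in regions_of("spanner_large",f)[:1]:
    P=pts(f,a["pixels"]); print(a["p"],P[:,2].max(),np.percentile(P[:,2],98))
print(A)
E
```

```text
58.68932247161865 0.18106988834237137 [0.48568592 0.04601587 0.13551292] [ 0.0727  0.9974 -0.    ]
tcp local [ 0.0013 -0.0002]
sp z0.008 116 [0.0181 0.0185] y [-0.0295  0.0294] -2.240079563383887e-05
sp z0.018 121 [0.0181 0.0186] y [-0.0295  0.0294] -4.474961237165183e-05
sp z0.028 182 [0.0017 0.0185] y [-0.029   0.0295] 0.00026621156840654116
sp z0.038 104 [-0.0023  0.0185] y [-0.0295  0.0293] -9.871721493441218e-05
sp z0.048 149 [-0.0033  0.0185] y [-0.03    0.0296] -0.0001713578890714055
sp z0.058 77 [-0.0036 -0.0031] y [-0.0076  0.0079] 0.00015407324464426775
sp z0.068 97 [-0.0035 -0.0031] y [-0.0079  0.0076] -0.00016453947268656134
plate top x [-0.0146 -0.0115 -0.0029]
guard top x [0.0183 0.0191 0.0214]
0.59 0.18657176263802364 0.17675845841827748
[(array([0.48569409, 0.04601916, 0.1355343 ]), array([[-9.97352179e-01,  7.27218869e-02,  3.97139863e-04],
       [ 7.27218726e-02,  9.97352258e-01, -5.03423329e-05],
       [-3.99749329e-04, -2.13282809e-05, -9.99999920e-01]]), array([-0.2056261 , -0.57824563, -1.84366419]))]
```

Request:
{"op": "jog_arm", "data": {"moves": [[[0.5,0,-0.171,0.002,-0.02,0,0],[0.5,0,-0.342,0.007,-0.04,0,0],[0.5,0,-0.342,0.007,-0.04,0,0],[0.5,0,-0.342,0.007,-0.04,0,0],[0.5,0,-0.342,0.007,-0.04,0,0],[0.5,0,-0.342,0.007,-0.04,0,0],[0.5,0,-0.171,0.002,-0.02,0,0],[0.5,0,0,0,0,0,0],[0.5,0,0,0,0,0,0]]]}}

```text
time: 11.33
tool_pos: [0.4841, 0.0258, 0.1329]
tool_rot: [0.004, 0.036, 0.992, 0.12]
contact_force: [0.3, 3.5, 0.3]
gripper_width: 0.177
grasp_force: 58.7
```

```bash
cat > st.py <<'E'
from h import *
p,R,s=tool(); C=np.array([.4844,.0463,.05]); yaw=-.073; ax=np.array([np.cos(yaw),np.sin(yaw),0]); lt=np.array([-np.sin(yaw),np.cos(yaw),0])
z=-R[:,2]; print("t",round(s["time"],2),"lean",np.arctan2(-z@lt,z[2]).round(4),"fwd tilt",(z@ax).round(4)); d=p-z*.085-C
print("pivot err x,y,z mm",(d@ax*1e3).round(2),(d@lt*1e3).round(2),(d[2]*1e3).round(2)); F=np.array(s["contact_force"]); print("F x,left,z",(F@ax).round(2),(F@lt).round(2),F[2].round(2),"torque",np.round(s["ft_torque"],3),"grip",s["grasp_force"],s["gripper_width"])
E
python3 st.py
```

```text
t 11.33 lean 0.2405 fwd tilt -0.0002
pivot err x,y,z mm 1.26 -0.23 0.36
F x,left,z 0.05 3.49 0.32 torque [ 0.348 -0.082  0.031] grip 58.7468683719635 0.17701888742479174
```

Request:
{"op": "jog_arm", "data": {"moves": [[[0.5,0,-0.171,0.002,-0.02,0,0],[0.5,0,-0.171,0.002,-0.02,0,0],[0.5,0,-0.171,0.002,-0.02,0,0],[0.5,0,-0.171,0.002,-0.02,0,0],[0.5,0,0,0,0,0,0],[0.5,0,0,0,0,0,0]]]}}

```text
time: 11.83
tool_pos: [0.4836, 0.0192, 0.1309]
tool_rot: [0.006, 0.036, 0.986, 0.16]
contact_force: [0.8, 3.3, -0.3]
gripper_width: 0.174
grasp_force: 58.9
```

```bash
python3 st.py
```

```text
t 11.83 lean 0.3211 fwd tilt 0.0001
pivot err x,y,z mm 1.2 -0.29 0.28
F x,left,z 0.56 3.36 -0.31 torque [ 0.428 -0.15  -0.092] grip 58.932151794433594 0.17423694462287595
```

Request:
{"op": "jog_arm", "data": {"moves": [[[0.5,0,-0.085,0.001,-0.01,0,0],[0.5,0,-0.085,0.001,-0.01,0,0],[0.5,0,0,0,0,0,0],[0.5,0,0,0,0,0,0]]]}}

```text
time: 12.17
tool_pos: [0.4835, 0.0176, 0.1304]
tool_rot: [0.006, 0.036, 0.985, 0.169]
contact_force: [0.6, 3.7, -1.5]
gripper_width: 0.174
grasp_force: 59.0
```

```bash
python3 st.py
```

```text
t 12.17 lean 0.3404 fwd tilt -0.0
pivot err x,y,z mm 1.18 -0.28 0.3
F x,left,z 0.36 3.71 -1.53 torque [ 0.408 -0.14  -0.071] grip 59.01457071304321 0.17364645052793024
```

Request:
{"op": "jog_arm", "data": {"moves": [[[0.5,0,-0.085,0.001,-0.01,0,0],[0.5,0,-0.085,0.001,-0.01,0,0],[0.5,0,0,0,0,0,0],[0.5,0,0,0,0,0,0]]]}}

```text
time: 12.5
tool_pos: [0.4834, 0.016, 0.1298]
tool_rot: [0.007, 0.036, 0.983, 0.179]
contact_force: [1.3, 4.0, -0.6]
gripper_width: 0.176
grasp_force: 59.0
```

```bash
python3 st.py
```

```text
t 12.5 lean 0.3606 fwd tilt 0.0001
pivot err x,y,z mm 1.16 -0.29 0.26
F x,left,z 0.99 4.12 -0.6 torque [ 0.384 -0.21  -0.082] grip 58.969852924346924 0.17603471471169752
```

Request:
{"op": "jog_arm", "data": {"moves": [[[0.5,0,-0.085,0.001,-0.01,0,0],[0.5,0,-0.085,0.001,-0.01,0,0],[0.5,0,0,0,0,0,0],[0.5,0,0,0,0,0,0]]]}}

```text
time: 12.83
tool_pos: [0.4833, 0.0145, 0.1292]
tool_rot: [0.007, 0.036, 0.981, 0.189]
contact_force: [0.8, 4.1, -0.3]
gripper_width: 0.177
grasp_force: 59.1
```

```bash
python3 st.py
```

```text
t 12.83 lean 0.3806 fwd tilt 0.0001
pivot err x,y,z mm 1.17 -0.27 0.27
F x,left,z 0.51 4.18 -0.29 torque [ 0.571 -0.166 -0.046] grip 59.05193567276001 0.17691414634554667
```

Request:
{"op": "jog_arm", "data": {"moves": [[[0.5,0,-0.085,0.001,-0.01,0,0],[0.5,0,-0.085,0.001,-0.01,0,0],[0.5,0,0,0,0,0,0],[0.5,0,0,0,0,0,0]]]}}

```text
time: 13.17
tool_pos: [0.4832, 0.0129, 0.1286]
tool_rot: [0.007, 0.036, 0.979, 0.199]
contact_force: [0.6, 5.2, 1.2]
gripper_width: 0.174
grasp_force: 59.0
```

```bash
python3 st.py
```

```text
t 13.17 lean 0.4007 fwd tilt 0.0
pivot err x,y,z mm 1.19 -0.29 0.3
F x,left,z 0.19 5.2 1.18 torque [ 0.589 -0.114 -0.052] grip 58.988624811172485 0.1735434540793059
```

```bash
python3 - <<'E'
from h import *
np.set_printoptions(suppress=True,precision=4)
p,R,s=tool(); yaw=-.073; c,sn=np.cos(yaw),np.sin(yaw); o=np.array([.4844,.0463]); M=np.array([[c,-sn],[sn,c]])
f=grab_frame("wrist"); cv2.imwrite("pics/k.png",cv2.resize(f["color"][60:360,120:420],None,fx=2,fy=2))
T=(pts(f)-p)@R   # tool frame
# front face of spanner: tool x ~ +.0035..+.006 (toward robot), z from -.01 to .06
for z in np.arange(-.01,.07,.008):
    B=T[(abs(T[:,2]-z)<.003)&(abs(T[:,1])<.022)&(abs(T[:,0]-.0045)<.003)]
    if len(B)>8: q=np.percentile(B[:,1],[2,98]); print("z%.3f"%z,len(B),q,q.mean(),np.median(B[:,0]))
E
python3 st.py
```

```text
z-0.010 297 [-0.0201  0.0201] 1.289832357376404e-05 0.004508438768645449
z-0.002 147 [-0.0074  0.0073] -1.609158318521516e-05 0.004366106922106805
z0.006 132 [-0.0077  0.0077] -6.695958493131791e-06 0.004380064845956018
z0.014 110 [-0.0075  0.0076] 3.86505286896527e-05 0.004346890534997319
z0.022 101 [-0.0073  0.0078] 0.0002504681713167323 0.0043820000719509665
z0.030 90 [-0.0076  0.0077] 3.0932588453137354e-05 0.00436633363468697
z0.038 81 [-0.0073  0.0079] 0.0002958279951041239 0.004420057266879604
z0.046 68 [-0.0076  0.0083] 0.00033231521084233504 0.004281503412114961
z0.054 26 [-0.0052  0.0086] 0.0017246352123491673 0.004250909749844116
t 13.22 lean 0.4004 fwd tilt 0.0001
pivot err x,y,z mm 1.17 -0.27 0.3
F x,left,z 0.25 5.82 0.18 torque [ 0.572 -0.093 -0.007] grip 58.98749113082886 0.17403102918744737
```

View pics/k.png

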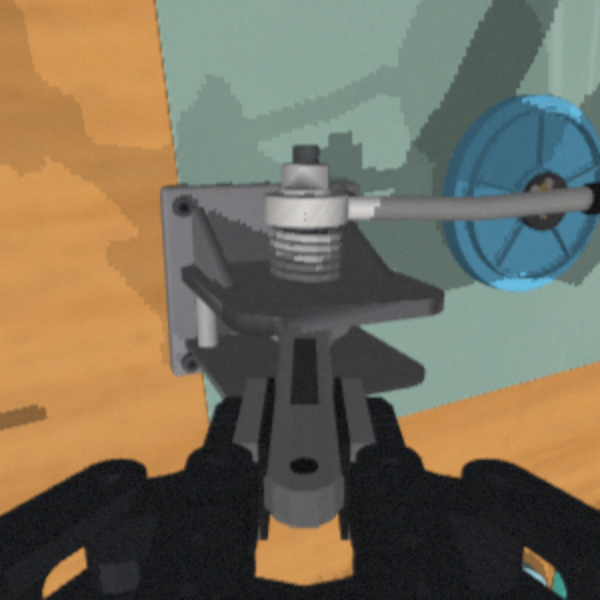

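Request:
{"op": "jog_arm", "data": {"moves": [[[0.5,0,-0.085,0.001,-0.01,0,0],[0.5,0,-0.085,0.001,-0.01,0,0],[0.5,0,0,0,0,0,0],[0.5,0,0,0,0,0,0],[0.5,0,0,0,0,0,0],[0.5,0,0,0,0,0,0]]]}}

```text
time: 13.72
tool_pos: [0.4831, 0.0114, 0.128]
tool_rot: [0.008, 0.036, 0.977, 0.208]
contact_force: [0.2, 4.6, 1.5]
gripper_width: 0.176
grasp_force: 59.1
```

```bash
python3 st.py
```

```text
t 13.72 lean 0.42 fwd tilt -0.0
pivot err x,y,z mm 1.23 -0.28 0.38
F x,left,z -0.14 4.58 1.47 torque [ 0.694 -0.042  0.013] grip 59.149932861328125 0.17591753085291315
```

```bash
python3 -c "
from h import *
print(job_done())"
```

```text
the job is handed in; nothing more can be done
None
```

I pulled the larger spanner, lowered it onto the bolt head and handed the job in at 13.7 s, still gripped and leaned 0.42 rad to the right; the rising wrist torque says the bolt is at its stop, but I couldn't see the bolt angle or the judge's verdict.

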